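Try the spare reamer's taper in the juicer spindle

ROBOT

A 7-joint arm with a two-finger parallel gripper is mounted at the origin on the work surface. World frame = base frame: x ahead of the robot, y to its left, z up, the work surface at z = 0. Lengths are in mm, angles in rad, forces in N, time in s.
With the tool pointing down it reaches from about 350 to 900 mm from the base axis. Payload 19.9 kg.
Tool frame: the origin (TCP) lies between the finger pads; the fingertips stand 11 mm ahead of it and the grasp point (between the pads) lies 8 mm behind it; x points along the fingers, z is the direction in which the jaws open and shut, and the axes are right-handed (so a half turn about x gives the same grasp; the last joint's range is limited). The gripper opens to 85 mm and grips with 20 to 120 N. Pads are 22 mm wide; open, the fingers measure 114 mm over their backs; the gripper's body (76 mm by 85 mm) begins 54 mm behind the grasp point. The pads swing forward as they close: fully open they stand 13 mm farther back than shut.
Start: joints at [-1.204, 0.417, -0.01, 1.614, 0.005, 1.111, -0.053], TCP at [247.857, 573.731, 219.56] pointing down, gripper open.
Joint ranges: [-2.81, 2.81], [-0.39, 2.02], [-1.27, 1.25], [0.06, 2.57], [-1.19, 4.33], [0.19, 2], [-2.82, 2.82]. Speed limits (rad/s): [1.89, 1.89, 2.39, 2.39, 3.01, 3.01, 3.01].

INTERFACE

Orientations are given as [roll, pitch, yaw] about the fixed x, y, z axes, in that order (R = Rz(yaw) Ry(pitch) Rx(roll)).
In Python, from cell import bot gives the robot as it stands.
- The arm moves only by the tool servo_tool, never from a script. Its argument "steps" is a list that holds one entry, the list of rows, each a list of 7 numbers: the shift along the world's x, y, z in units of 50 cm (1.0 is 50 cm), then the turn, a rotation vector about the world's x, y, z in units of 180 degrees (1.0 is 180 degrees), then the closure, from 0 (fully open) to 1 (shut). A call has exactly 8 rows; each row is the pose to reach, as a shift and turn from the pose measured when the call began, turning the shorter way round; what a row does not reach only later rows make up. A row lasts 1/8 s, in which the tool goes at most 62.5 mm and 10.7 degrees, less where a joint would pass 70% of its speed; a pose out of reach is approached as far as the arm can. A call with a number of a shift or a turn outside -1 to 1 is refused whole. A call with a gripper value outside its range is refused whole. The fingers move at their own pace and stop on an object; the grip force is fixed at half the most. Time passes only in rows, so rows that repeat a pose let the fingers close, or fill a call up. It gives the time, the measured TCP pose, the force and the opening at its end, in the units of the state.
- bot.observe(): the state, without advancing time (a new reading comes with each control period).
- bot.snapshot(name): name is "scene" or "top" or "wrist"; returns a dict with "image" (384x512x3 uint8, red, green, blue), "vertical_fov" (degrees; the focal length in pixels is half the picture's height over the tangent of half this angle, whatever the lens; pixels are square), "cx", "cy" (the principal point, pixels), "R" (3x3) and "t" (3): a world point X has camera coordinates R X + t; the wrist camera has in their place "mount" (4x4, takes a point from camera to tool coordinates, whose origin is the TCP and whose axes are the tool frame's). Camera axes: x right, y down, z forward; pixel columns grow to the right and rows downward; lengths in mm; the calibration is good to about 2 mm. A picture is of the moment at which its call begins: read the wrist's pose just before it. There is no depth.
- bot.finish_job(): hands the job in, once; it reports no verdict.
The state is a dict: "time": time; "joint_pos": joint angles; "joint_vel": joint speeds; "tau": joint torques, N m; "tool_pos": TCP position; "ee_rot": TCP orientation; "contact_force": force on the tool from outside, world axes, zero at the start; "wrist_torque": the same for the moment, N m; "opening": finger opening in mm.
Only numpy, scipy, OpenCV 4.12 (cv2) and the standard library are available. Lean on these libraries where they do the work, as an engineer would, in place of code of your own. Each camera call takes 0.05 s, during which the arm holds its last target. There are 200 camera calls.

TASK

The spare lemon reamer has never been on the juicer, so try its taper: lift it out of its beech stand, set its shank in the upright spindle and work it fully home with a twisting push, its skirt down on the spindle's top face, pressing gently so that the push-to-start switch never trips, and let go of it. Then free it the proper way, with the drift key and not by pulling: put the blade into the spindle's cross slot under the end of the shank and drive it in steadily, without ramming, until the reamer has come loose and stands raised clear of its grip on the blade. Leave reamer and key standing so, ready to be lifted off, and do not disturb the other things on the tray.

Things in the scene. Friction and masses are not known exactly. Their poses are not given: they have to be found in the camera images.
- juicer: Citrus juicer base without its bowl, fixed: round white motor housing, 192 mm across and 86 mm high, a 100 mm round steel bearing cap on it (top at 105 mm), and the upright steel spindle, 48 mm across, ending at 175 mm. Origin: centre of the underside; z up; the spindle's cross slot runs along y, the black switch knob is on the -x side.
- spindle (a joint): Push-to-start travel of the juicer's spindle, in m: 0 up, growing downwards. A spring holds it up against loads to about 15 N; beyond that it sinks 1 mm for each further 3 N, and at 2 mm (about 21 N) the motor switch trips. It does not turn.
- spindle_mouth (a point): Centre of the mouth of the taper bore, on the spindle's flat top face; axes as the juicer's. The bore has a springy lining, is 27 mm wide at the mouth, narrows 3 degrees a side for 42 mm and opens below into the cross slot. Home, the reamer's skirt is down on this face (gap under 1.5 mm).
- slot_floor (a point): Middle of the floor of the cross slot, on the spindle's axis, 69 mm below the mouth; axes as the juicer's. The slot is 13 mm wide and 27 mm high, goes right through the spindle along y and is open at both ends; nothing but air is beside it above the bearing cap, which lies 1 mm lower than its floor.
- reamer: Aluminium lemon reamer, 0.28 kg: round skirt 44 mm across and 24 mm high, ribbed cone 32 mm high on it, steel taper shank below. Origin: centre of the skirt's underside; z up. The shank's round end is 57 mm below. The taper first touches with the skirt 6 mm above the mouth, takes 8 to 16 N with twists of about 0.6 rad to get home, binds 2 mm or more short if pushed straight, then holds by itself.
- stand: Fixed beech block, 74 x 74 x 66 mm, with an upright 34 mm hole in which the reamer's shank hangs loosely, the skirt resting on the block's top. Origin: centre of its underside.
- key: Drift key, 0.2 kg, on its straight underside: beech handle 84 long, 24 wide, 30 mm high, and a steel wedge blade 9 mm thick, 130 mm long, 8 mm high at the tip, rising 0.13 mm per mm. Origin: underside, middle of the handle; x towards the tip, z up. The home shank ends 12 mm over the slot floor: the tip 30 mm past the axis takes up, driving needs 15 to 25 N, 90 mm past lifts it 7.5 mm, loose. 60 N bruises it.
- key_tip (a point): Tip of the key's blade, at its lower edge, 172 mm along x from the key's origin; axes as the key's.
- basin: Bystander: open aluminium pudding basin, 124 mm across, 75 mm high. Origin: centre of its underside.
- sugar_dispenser: Bystander: glass sugar dispenser with a steel flip-top spout, 72 mm across, 149 mm high. Origin: centre of its underside.
- spray_bottle: Bystander: red plastic spray bottle with a white trigger head, 76 mm across, 198 mm high. Origin: centre of its underside.
- spoon_rest: Bystander: low white ceramic spoon rest, a round dish 84 mm across with a 75 mm handle trough towards -x, 16 mm high. Origin: under the middle of the dish.

How it is judged:
By the outcome, as a careful person would: the job done as asked, in the order asked, and still so for the second after the job is handed in, with the robot touching nothing.
It also fails if it takes over 70 s, if anything falls off the work surface, if the arm or the gripper's body presses on something with over 40 N, if the wrist force passes 120 N, or if a joint passes its speed limit or range.

## Working session

There is one attempt and no reset: what is moved stays moved. The work goes in short steps, Python scripts to look and compute and a tool call to move; the robot and the scene stay as the last step left them, time stands still between calls to the robot, and variables do not carry over. Pictures are saved under pics/ and viewed, about 8 in all and at most 12, crops included, and the job is handed in when it is done.

Besides the shell and the picture viewer there is one more tool, called after ">>>" by a JSON object that holds its "op" and its "data", one argument or row to a line. servo_tool: Moves the arm, as the interface text tells. Its arguments: {"type":"object","properties":{"steps":{"type":"array","items":{"type":"array","items":{"type":"array","items":{"type":"number"}}}}},"required":["steps"]}

```bash
ls; mkdir -p pics
python3 - <<'E'
from cell import bot
import cv2,pickle,numpy as np
s=bot.observe();print(s)
d={n:bot.snapshot(n) for n in("scene","top","wrist")}
d['s']=s
pickle.dump(d,open('d0.pkl','wb'))
for n in("scene","top"):
  cv2.imwrite(f'pics/{n}0.png',cv2.resize(d[n]['image'][:,:,::-1],(800,600),interpolation=cv2.INTER_CUBIC))
  print(n,{k:v for k,v in d[n].items() if k!='image'})
print({k:v for k,v in d['wrist'].items() if k!='image'})
E
```

```text
pics
{'time': 0.0, 'joint_pos': array([-1.2044976 ,  0.41797459, -0.01029864,  1.61418448,  0.00467685,
        1.11066678, -0.05299403]), 'joint_vel': array([ 1.08309272e-03, -7.39307863e-04, -2.09124648e-04, -1.43655613e-05,
        9.93971636e-04, -1.89800216e-03, -9.73274779e-04]), 'tau': array([ 6.67956701e-04, -8.64456940e+01,  6.78550769e-01, -4.34865546e+01,
        1.90595450e-02,  7.63197255e-03,  4.64475136e-05]), 'tool_pos': array([247.73327845, 573.41567487, 218.95556231]), 'ee_rot': array([-3.08226769,  1.56958712, -1.91927011]), 'contact_force': array([ 0.35754662, -0.55411142,  0.22336837]), 'wrist_torque': array([-0.02608971,  0.0108943 ,  0.03433606]), 'opening': 85.4999794871401}
scene {'vertical_fov': 43.340953044990776, 'cx': 256.86406943376977, 'cy': 188.20466756634235, 'R': array([[ 0.7280237 ,  0.68529365,  0.01881756],
       [ 0.44820594, -0.45502428, -0.76945717],
       [-0.51874167,  0.5686172 , -0.63842115]]), 't': array([-439.69952359, -149.38934492, 1589.21954493])}
top {'vertical_fov': 45.01513971302339, 'cx': 250.68703811591092, 'cy': 181.60509304013237, 'R': array([[-0.02440935, -0.9996659 , -0.00850108],
       [-0.9875109 ,  0.02543477, -0.15548408],
       [ 0.15564835,  0.00459964, -0.98780182]]), 't': array([  24.5363934 ,  578.36396512, 1296.75957185])}
{'vertical_fov': 66.31100410460547, 'cx': 252.16290382012528, 'cy': 190.12443760034756, 'mount': array([[-6.73773599e-04, -3.10041224e-01,  9.50722875e-01,
        -1.53020909e+02],
       [ 2.90019107e-04, -9.50723111e-01, -3.10041096e-01,
         8.07471220e+01],
       [ 9.99999731e-01,  6.68302940e-05,  7.30490012e-04,
        -1.11600377e+00],
       [ 0.00000000e+00,  0.00000000e+00,  0.00000000e+00,
         1.00000000e+00]])}
```

View pics/scene0.png

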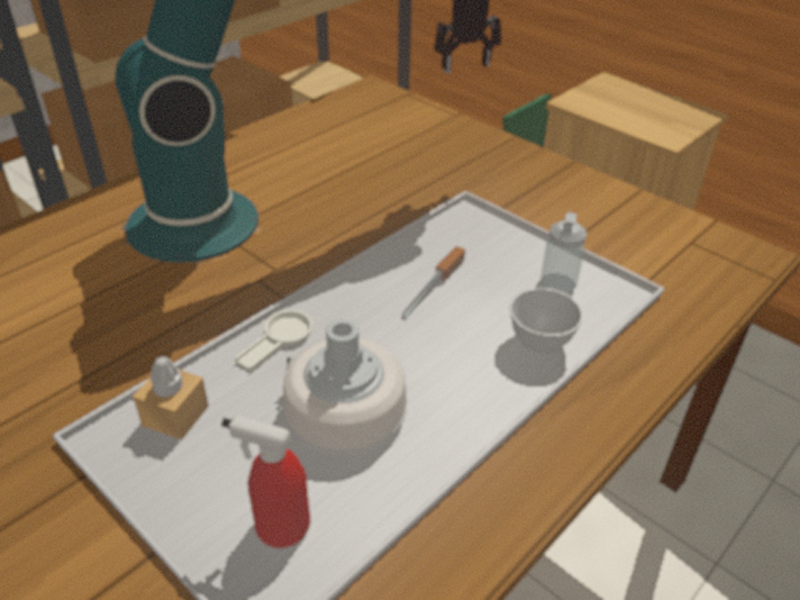

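View pics/top0.png

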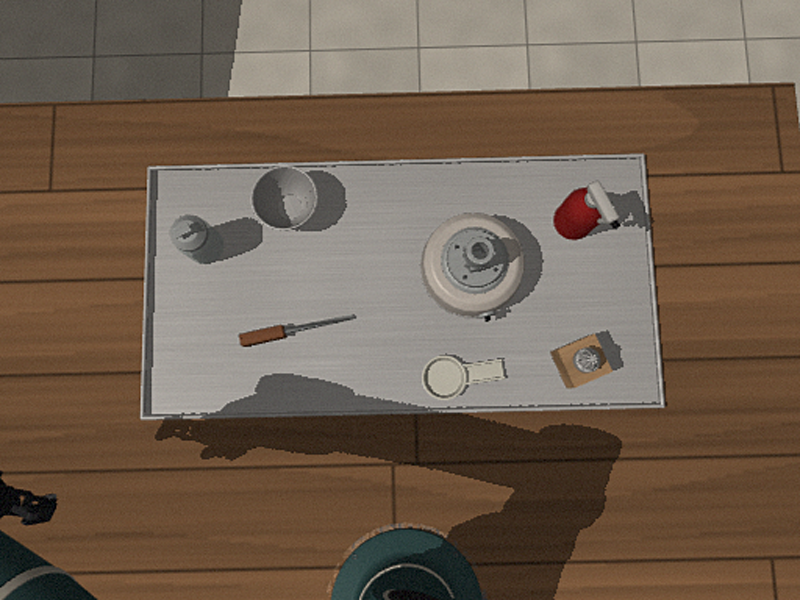

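The scene view shows the reamer on its stand at (170,375), the spindle mouth at (343,328) and the key with its handle at (452,260) and tip at (405,317). In the top view the reamer is at (588,358), the spindle at (480,250), the switch knob at (487,318), and the key runs from (240,340) to (355,317). World x points up in that view and y points left.

```bash
cat > h.py <<'E'
import numpy as np,cv2,pickle
from scipy.spatial.transform import Rotation as Ro
def cam(d,s=None):
    if 'mount' in d:
        Rt=Ro.from_euler('xyz',s['ee_rot']).as_matrix();M=np.array(d['mount'])
        Rc=Rt@M[:3,:3];C=s['tool_pos']+Rt@M[:3,3];return Rc,C
    R=np.array(d['R']);return R.T,-R.T@np.array(d['t'])
def f(d):return 192/np.tan(np.radians(d['vertical_fov'])/2)
def ray(d,uv,s=None):
    Rc,C=cam(d,s);u,v=uv
    r=Rc@np.array([(u-d['cx'])/f(d),(v-d['cy'])/f(d),1]);return C,r/np.linalg.norm(r)
def plane(d,uv,z,s=None):
    C,r=ray(d,uv,s);return C+r*(z-C[2])/r[2]
def two(a,b):
    (C1,r1),(C2,r2)=a,b
    A=np.stack([r1,-r2],1);t=np.linalg.lstsq(A,C2-C1,rcond=None)[0]
    p,q=C1+r1*t[0],C2+r2*t[1];return (p+q)/2,np.linalg.norm(p-q)
def proj(d,X,s=None):
    Rc,C=cam(d,s);c=Rc.T@(np.array(X)-C);return c[:2]/c[2]*f(d)+[d['cx'],d['cy']]
E
python3 - <<'E'
from h import *
d=pickle.load(open('d0.pkl','rb'));T,S=d['top'],d['scene']
k=1.5625
P=lambda n,a,b:print(n,*[np.round(x,1) for x in two(ray(T,np.array(a)/k),ray(S,np.array(b)/k))])
P('mouth',(480,250),(343,328)); P('reamer top',(588,355),(165,360));P('keyend',(240,340),(460,251));P('tip',(355,317),(405,317))
P('traycorner',(142,417),(466,194));P('stand top corner',(607,334),(206,378))
hsv=cv2.cvtColor(T['image'],cv2.COLOR_RGB2HSV)
m=cv2.inRange(hsv,(3,100,60),(15,220,200));m[:195]=0;m[230:]=0;m[:,:140]=0;m[:,200:]=0
c=max(cv2.findContours(m,0,1)[0],key=cv2.contourArea);r=cv2.minAreaRect(c);print(r)
print('handle',[np.round(plane(T,p,25),1) for p in [r[0],*cv2.boxPoints(r)]])
print('tip',plane(T,np.array((355,317))/k,8),'knob@60',plane(T,np.array((487,318))/k,60),'reamer@90',plane(T,np.array((588,358))/k,90),'mouth@175',plane(T,np.array((480,250))/k,177))
print('cap centre',plane(T,np.array((475,259))/k,107),'housing', plane(T,np.array((473,264))/k,60))
print(Ro.from_euler('xyz',d['s']['ee_rot']).as_matrix().round(3))
E
```

```text
mouth [ 612.2 -138.2  181. ] 4.2
reamer top [ 433.7 -323.9  125.2] 1.6
keyend [483.6 295.8  23.1] 0.6
tip [526.2  84.9   7.7] 9.9
traycorner [347.2 479.6  12.4] 2.8
stand top corner [ 487.4 -329.7  132. ] 63.7
((166.95294189453125, 214.28822326660156), (7.48410177230835, 27.984031677246094), 77.47119140625)
handle [array([491.9, 256.3,  25. ]), array([494.8, 298.6,  25. ]), array([510.5, 218.9,  25. ]), array([489.1, 214.1,  25. ]), array([473.4, 293.7,  25. ])]
tip [522.78380322  81.20908811   8.        ] knob@60 [ 509.03946481 -161.6793848    60.        ] reamer@90 [ 430.72448431 -332.11159061   90.        ] mouth@175 [ 611.63427839 -140.3112999   177.        ]
cap centre [ 609.75586796 -139.19165941  107.        ] housing [ 609.41632905 -140.44051208   60.        ]
[[-0.    -0.918  0.397]
 [-0.001  0.397  0.918]
 [-1.    -0.    -0.001]]
```

>>> {"op": "servo_tool", "data": {
  "steps": [
    [[0.06,-0.09,0.02,0,0,-0.04,0],[0.13,-0.19,0.06,0,0,-0.08,0],[0.2,-0.3,0.06,0,0,-0.13,0],[0.28,-0.42,0.06,0,0,-0.18,0],[0.36,-0.54,0.06,0,0,-0.23,0],[0.44,-0.66,0.06,0,0,-0.28,0],[0.51,-0.76,0.06,0,0,-0.314,0],[0.51,-0.76,0.06,0,0,-0.314,0]]
  ]
}}

```text
time: 1.15
tool_pos: [504.1, 190.3, 249.2]
ee_rot: [-2.379, 1.57, -2.208]
contact_force: [0.3, 1.1, -0.2]
opening: 85.3
```

```bash
cat > snap.py <<'E'
import sys;from h import *;from cell import bot
s=bot.observe();w=bot.snapshot('wrist')
pickle.dump((w,s),open(sys.argv[1]+'.pkl','wb'))
cv2.imwrite(f'pics/{sys.argv[1]}.png',cv2.resize(w['image'][:,:,::-1],(800,600),interpolation=cv2.INTER_CUBIC))
print(s['tool_pos'],s['joint_pos'].round(2),s['contact_force'],s['time']);print(Ro.from_euler('xyz',s['ee_rot']).as_matrix().round(3))
E
python3 snap.py w1
```

```text
[504.11710584 190.3115025  249.19585307] [-0.73  0.24  0.37  1.8  -0.1   1.11 -0.16] [ 0.34754439  1.10491176 -0.19190565] 1.15
[[-0.001 -0.171  0.985]
 [-0.001  0.985  0.171]
 [-1.    -0.001 -0.001]]
```

View pics/w1.png

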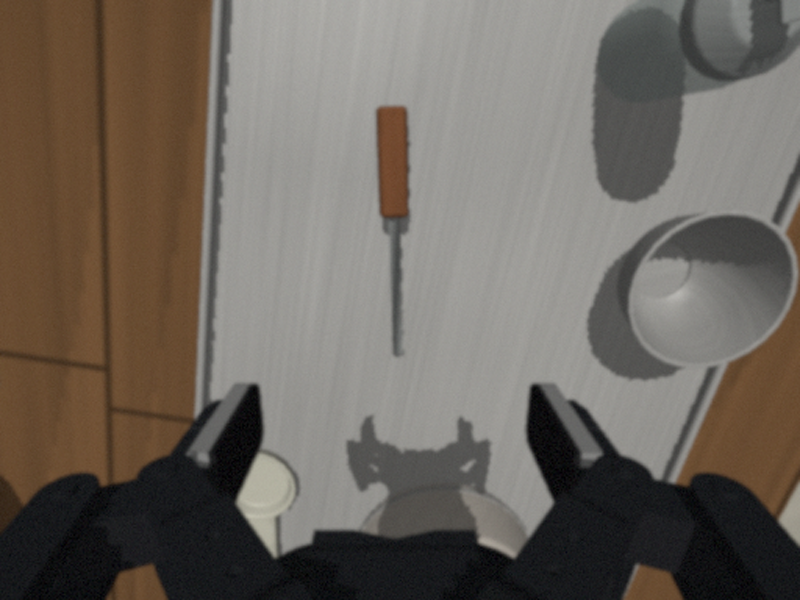

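The wrist view shows the key lying alone. Its handle corners are at (378,107), (405,106), (382,217) and (408,215), and the tip is at (398,355).

>>> {"op": "servo_tool", "data": {
  "steps": [
    [[0.01,-0.08,0.03,0,0,0,0],[0.04,-0.19,0.08,0,0,0,0],[0.06,-0.31,0.12,0,0,0,0],[0.09,-0.43,0.12,0,0,0,0],[0.11,-0.55,0.12,0,0,0,0],[0.14,-0.67,0.12,0,0,0,0],[0.16,-0.79,0.12,0,0,0,0],[0.17,-0.88,0.12,0,0,0,0]]
  ]
}}

```text
time: 2.2
tool_pos: [590.5, -254.6, 308.8]
ee_rot: [-2.071, 1.569, -1.902]
contact_force: [0.0, 0.6, 0.7]
opening: 85.4
```

```bash
python3 snap.py w2
python3 - <<'E'
from h import *
w,s=pickle.load(open('w1.pkl','rb'));k=1.5625
q=lambda a,z:plane(w,np.array(a)/k,z,s)
b=(q((378,107),34)+q((405,106),34))/2;e=(q((382,217),34)+q((408,215),34))/2;t=q((398,355),11)
print(b,e,t,np.linalg.norm(b-e),np.linalg.norm(e-t),[np.arctan2(*(v[:2])) for v in((e-b),(t-e),(t-b))])
E
```

```text
[ 590.49179443 -254.6174559   308.77352333] [-0.07  0.44  0.6   1.47 -0.25  1.31  0.72] [0.02945584 0.63650094 0.72984123] 2.2
[[-0.001 -0.169  0.986]
 [-0.002  0.986  0.169]
 [-1.    -0.002 -0.001]]
[482.15842594 296.23635847  34.        ] [498.59185983 216.98620514  34.        ] [524.10931524  86.96349487  11.        ] 80.93605223494791 134.48436979425665 [np.float64(2.937128813645735), np.float64(2.947801757601125), np.float64(2.943754590647373)]
```

View pics/w2.png

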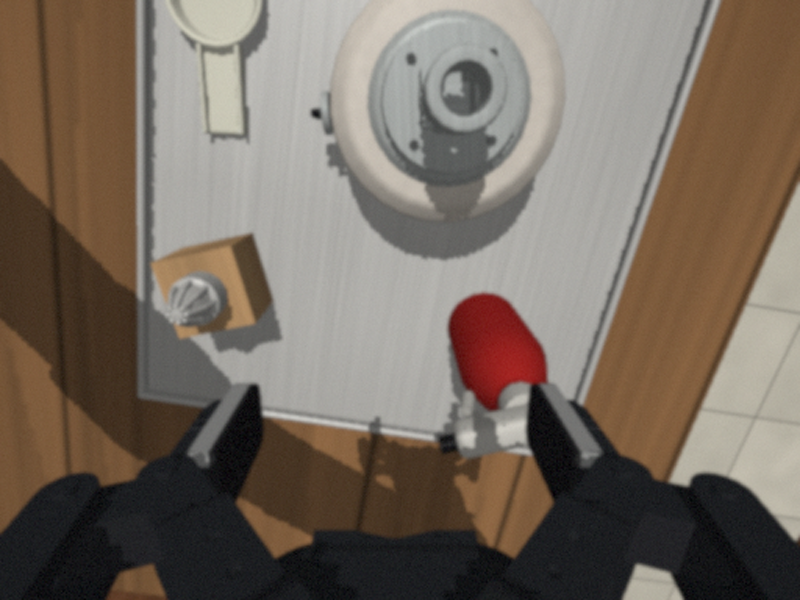

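This view shows the spindle ring at (466,88), four cap screws at (411,58), (494,51), (490,141) and (414,147), and the knob at about (323,113). The reamer's skirt is at about (198,299) on the stand.

Run:
```python
from h import *
w,s=pickle.load(open('w2.pkl','rb'));k=1.5625
q=lambda a,z:plane(w,np.array(a)/k,z,s)
print('mouth',q((466,88),179),'ring L/R',q((424,88),179),q((508,87),179),'top',q((466,44),179),q((466,132),179))
sc=[q(a,109) for a in((411,58),(494,51),(490,141),(414,147))];c=np.mean(sc,0);print('screws',np.round(sc,1),c)
a=[np.degrees(np.arctan2(*(p-c)[:2][::-1])) for p in sc];print(np.round(a,1),[np.linalg.norm(p-c) for p in sc])
print('knob',q((325,113),50))
for z in(70,94):print('reamer',q((198,299),z),'L',q((167,299),z),'R',q((228,298),z),'T',q((198,270),z),'B',q((198,328),z))
e=[q(x,70) for x in((152,262),(251,235),(271,300),(178,338))];print(np.round(e,1))
g=cv2.cvtColor(w['image'],cv2.COLOR_RGB2GRAY);im=w['image'][:,:,::-1]
cv2.imwrite('pics/w2c.png',np.hstack([cv2.resize(im[140:230,85:190],None,fx=4,fy=4,interpolation=2),cv2.resize(im[0:90,240:345],None,fx=4,fy=4,interpolation=2)])[:, :800])
```

```text
mouth [ 610.1314655  -138.67968254  179.        ] ring L/R [ 586.80592315 -142.67266722  179.        ] [ 633.32546983 -134.18610803  179.        ] top [ 605.33556385 -117.07992616  179.        ] [ 615.19690452 -161.49337984  179.        ]
screws [[ 577.1 -117.2  109. ]
 [ 632.5 -103.4  109. ]
 [ 643.5 -160.9  109. ]
 [ 589.8 -174.3  109. ]] [ 610.7293673  -138.94322954  109.        ]
[ 147.1   58.5  -33.8 -120.6] [np.float64(40.028490849415554), np.float64(41.74329469655613), np.float64(39.4284688387876), np.float64(41.093254920969066)]
knob [ 514.06619785 -159.99146364   50.        ]
reamer [ 423.56447884 -334.64697511   70.        ] L [ 396.06949068 -339.37030856   70.        ] R [ 450.1128603  -329.12541994   70.        ] T [ 422.54875719 -307.50154268   70.        ] B [ 424.62324414 -362.94276059   70.        ]
reamer [ 432.89345186 -324.94544142   94.        ] L [ 407.08333537 -329.37933263   94.        ] R [ 457.81496898 -319.76224289   94.        ] T [ 431.93997285 -299.46346015   94.        ] B [ 433.88733684 -351.50728299   94.        ]
[[ 382.5 -307.    70. ]
 [ 466.3 -268.5   70. ]
 [ 488.4 -324.5   70. ]
 [ 406.8 -376.1   70. ]]
```

View pics/w2c.png

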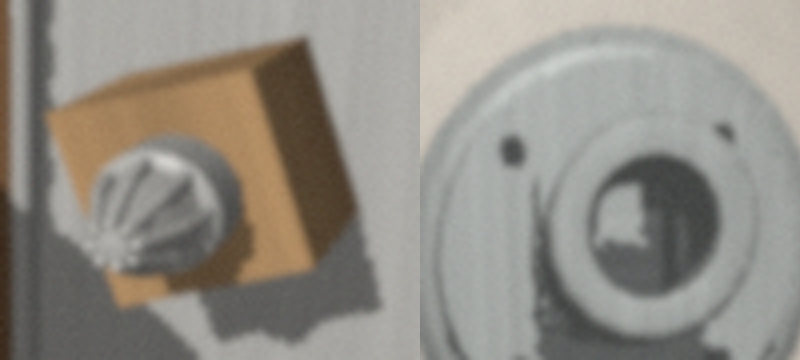

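Juicer axis: (610.4, -138.8), yaw 0.22. Reamer axis: (430, -328). Moving to grasp the reamer.

>>> {"op": "servo_tool", "data": {
  "steps": [
    [[-0.1,-0.045,-0.05,0,0,0,0],[-0.2,-0.09,-0.12,0,0,0,0],[-0.29,-0.13,-0.18,0,0,0,0],[-0.321,-0.147,-0.24,0,0,0,0.1],[-0.321,-0.147,-0.3,0,0,0,0.15],[-0.321,-0.147,-0.36,0,0,0,0.15],[-0.321,-0.147,-0.41,0,0,0,0.15],[-0.321,-0.147,-0.44,0,0,0,0.15]]
  ]
}}

```text
time: 3.25
tool_pos: [428.5, -333.2, 87.5]
ee_rot: [-2.325, 1.566, -2.16]
contact_force: [0.0, 0.3, 0.6]
opening: 72.4
```

```bash
python3 snap.py w3
```

```text
[ 428.53070683 -333.17144526   87.4764445 ] [ 0.15  0.5   0.57  1.94 -0.36  0.8   1.08] [0.02351726 0.30065623 0.621597  ] 3.25
[[-0.003 -0.164  0.986]
 [-0.004  0.986  0.164]
 [-1.    -0.003 -0.003]]
```

View pics/w3.png

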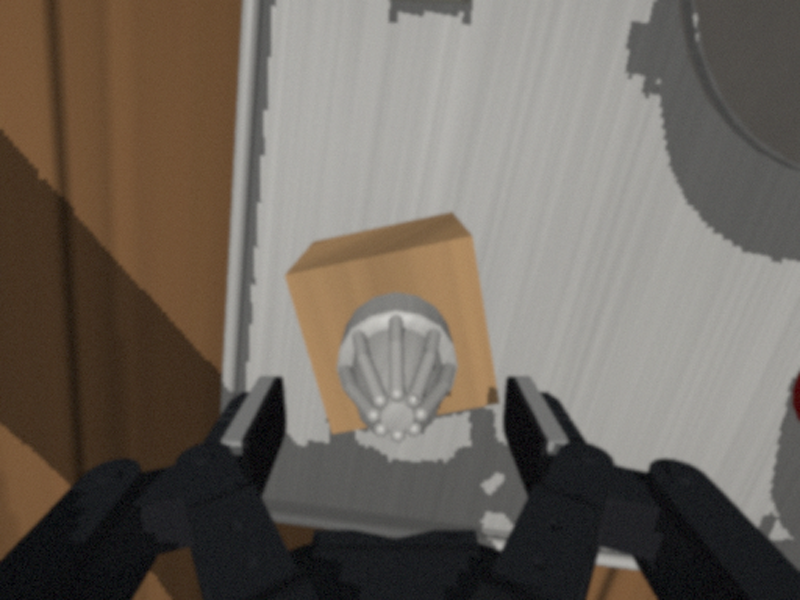

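The skirt's top rim is centred at about (397,367) between the open pads. The stand's top corners are at (287,273), (470,236), (495,405) and (330,432).

Run:
```python
from h import *
w,s=pickle.load(open('w3.pkl','rb'));k=1.5625
q=lambda a,z:plane(w,np.array(a)/k,z,s)
for z in(94,96):print('skirt top',q((397,367),z),np.linalg.norm(q((339,367),z)-q((456,367),z)))
e=[q(x,70) for x in((287,273),(470,236),(495,405),(330,432))];print(np.round(e,1),np.mean(e,0),[np.linalg.norm(e[i]-e[i-1]) for i in range(4)])
print('cone tip',q((397,417),126))
Rt=Ro.from_euler('xyz',s['ee_rot']).as_matrix()
for dx in (11,0,-8):
  for h in(-40,40): print(dx,h,proj(w,s['tool_pos']+Rt@[dx,0,h],s)*k)
```

```text
skirt top [ 427.2251288  -327.62852513   94.        ] 41.29875105404527
skirt top [ 427.05089522 -326.62899744   96.        ] 40.73391815573824
[[ 381.  -307.2   70. ]
 [ 447.2 -281.6   70. ]
 [ 473.1 -350.3   70. ]
 [ 405.9 -375.2   70. ]] [ 426.81397836 -328.55462669   70.        ] [np.float64(72.40036114146311), np.float64(70.96194185090377), np.float64(73.45507971878857), np.float64(71.64625604449344)]
cone tip [ 427.07962388 -327.29849292  126.        ]
11 -40 [295.97529271 359.68291623]
11 40 [499.47275461 359.76662073]
0 -40 [289.9376463  372.73599686]
0 40 [505.94899612 372.82620702]
-8 -40 [285.05842223 383.28462806]
-8 40 [511.18272061 383.38021068]
```

>>> {"op": "servo_tool", "data": {
  "steps": [
    [[-0.003,0.01,-0.005,0,0,0,0.15],[-0.003,0.01,-0.012,0,0,0,0.15],[-0.003,0.01,-0.012,0,0,0,0.3],[-0.003,0.01,-0.012,0,0,0,0.6],[-0.003,0.01,-0.012,0,0,0,1],[-0.003,0.01,-0.012,0,0,0,1],[-0.003,0.01,-0.012,0,0,0,1],[-0.003,0.01,-0.012,0,0,0,1]]
  ]
}}

```text
time: 4.3
tool_pos: [427.6, -328.1, 81.3]
ee_rot: [-2.136, 1.567, -1.971]
contact_force: [0.6, 2.1, 12.1]
opening: 27.5
```

```bash
python3 snap.py w4; python3 -c "
from cell import bot;s=bot.observe();print(s['opening'],s['contact_force'])"
```

```text
[ 427.58189572 -328.13241189   81.26411859] [ 0.15  0.5   0.56  1.96 -0.37  0.78  1.08] [ 0.61982298  2.12374454 12.12802116] 4.3
[[-0.002 -0.164  0.986]
 [-0.004  0.986  0.164]
 [-1.    -0.003 -0.002]]
27.787826612100456 [ 0.69835427  1.94016344 11.89186982]
```

View pics/w4.png

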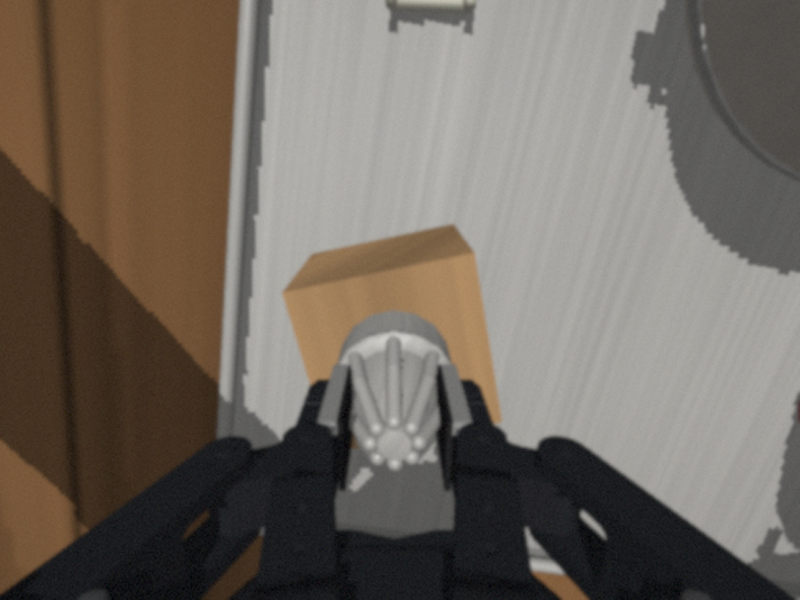

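The pads closed on the cone above the skirt (12 N upward, opening 27.5 mm). The fingertips are therefore higher than I assumed, with the tips near the skirt's top edge. I'll open, go lower and grip the skirt.

>>> {"op": "servo_tool", "data": {
  "steps": [
    [[0,0,0,0,0,0,0.25],[0,0,0,0,0,0,0.25],[0,0,0,0,0,0,0.25],[0,0,0,0,0,0,0.25],[0,0,-0.008,0,0,0,0.25],[0,0,-0.016,0,0,0,0.25],[0,0,-0.022,0,0,0,0.25],[0,0,-0.022,0,0,0,0.25]]
  ]
}}

```text
time: 5.35
tool_pos: [427.4, -328.1, 69.9]
ee_rot: [-2.264, 1.567, -2.099]
contact_force: [-0.3, 0.0, 0.2]
opening: 64.2
```

```bash
python3 snap.py w5
```

```text
[ 427.40976396 -328.08058437   69.94086975] [ 0.16  0.52  0.55  1.96 -0.38  0.76  1.09] [-0.25936185  0.01133864  0.15136519] 5.35
[[-0.002 -0.164  0.986]
 [-0.004  0.986  0.164]
 [-1.    -0.003 -0.003]]
```

View pics/w5.png

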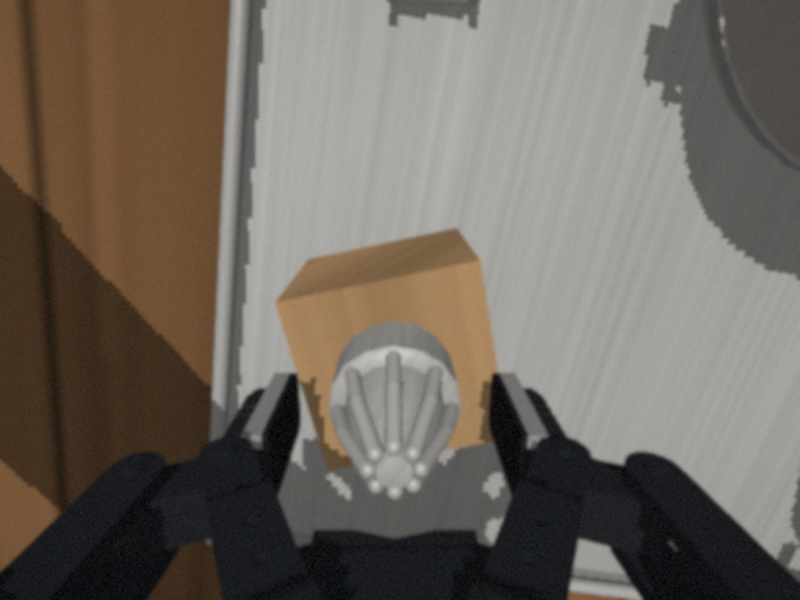

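The pads now straddle the skirt, which is centred at about (395,390) between tips at (297,380) and (495,380), and nothing touches. I'll go 3 mm lower and close.

>>> {"op": "servo_tool", "data": {
  "steps": [
    [[0,0,-0.006,0,0,0,0.25],[0,0,-0.006,0,0,0,0.4],[0,0,-0.006,0,0,0,0.6],[0,0,-0.006,0,0,0,1],[0,0,-0.006,0,0,0,1],[0,0,-0.006,0,0,0,1],[0,0,-0.006,0,0,0,1],[0,0,-0.006,0,0,0,1]]
  ]
}}

```text
time: 6.4
tool_pos: [427.5, -328.1, 67.5]
ee_rot: [-2.191, 1.567, -2.026]
contact_force: [-3.5, 1.8, 8.3]
opening: 41.6
```

>>> {"op": "servo_tool", "data": {
  "steps": [
    [[0,0,0.04,0,0,0,1],[0,0,0.1,0,0,0,1],[0,0,0.18,0,0,0,1],[0.02,0.02,0.27,0,0,0,1],[0.07,0.07,0.34,0,0,0,1],[0.13,0.13,0.38,0,0,0,1],[0.2,0.2,0.4,0,0,0,1],[0.27,0.27,0.4,0,0,0,1]]
  ]
}}

```text
time: 7.4
tool_pos: [563.6, -191.9, 268.3]
ee_rot: [-1.87, 1.567, -1.705]
contact_force: [0.8, -1.1, -2.8]
opening: 41.7
```

>>> {"op": "servo_tool", "data": {
  "steps": [
    [[0.03,0.03,0,0,0,0,1],[0.07,0.08,0,0,0,0,1],[0.095,0.1,0,0,0,0,1],[0.095,0.1,0,0,0,0,1],[0.095,0.1,0,0,0,0,1],[0.095,0.1,0,0,0,0,1],[0.095,0.1,0,0,0,0,1],[0.095,0.1,0,0,0,0,1]]
  ]
}}

```text
time: 8.4
tool_pos: [610.9, -142.2, 268.4]
ee_rot: [-1.841, 1.567, -1.677]
contact_force: [0.0, 0.3, -3.2]
opening: 41.4
```

```bash
python3 snap.py w6
python3 - <<'E'
from cell import bot
import pickle,cv2,numpy as np
from h import *
d={n:bot.snapshot(n) for n in('scene','top')};pickle.dump(d,open('d6.pkl','wb'))
for n in d: print(n,proj(d[n],[610.4,-138.8,178]),proj(d[n],bot.observe()['tool_pos']))
S=d['scene'];T=d['top']
w=pickle.load(open('w6.pkl','rb'))[0]['image']
c=lambda im,x,y,r:cv2.resize(im[max(0,y-r):y+r,x-r:x+r],(400,400),interpolation=2)
a=proj(S,[610,-139,210]).astype(int);b=proj(T,[610,-139,210]).astype(int);print(a,b)
cv2.imwrite('pics/c6.png',np.hstack([c(S['image'],*a,50),cv2.resize(w,(400,300)).repeat(1,0) if 0 else cv2.copyMakeBorder(cv2.resize(w,(400,300)),0,100,0,0,0)])[:,:,::-1])
E
```

```text
[ 610.93044739 -142.16064098  268.41865622] [-0.24  0.43  0.57  1.57 -0.24  1.22  0.54] [ 0.02839451  0.32677873 -3.1954763 ] 8.4
[[-0.    -0.164  0.986]
 [-0.003  0.986  0.164]
 [-1.    -0.003 -0.001]]
scene [217.90310639 210.74894839] [215.62437554 179.95522521]
top [306.68677116 160.39923652] [312.09875714 152.6380606 ]
[217 199] [308 158]
```

View pics/c6.png

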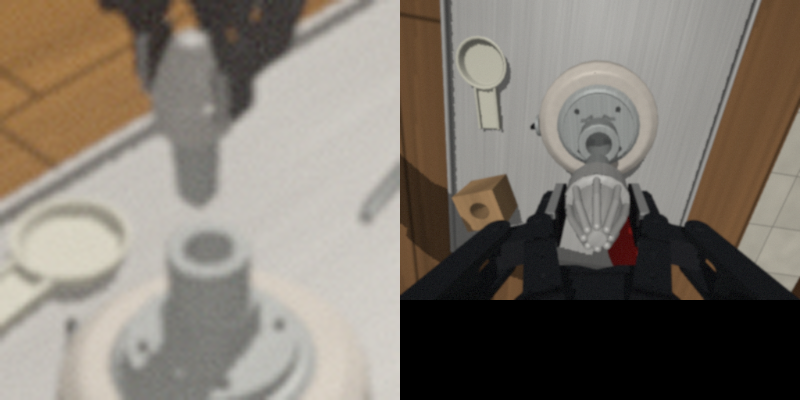

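The scene crop shows the reamer hanging upright, its shank end at (199,200) and the mouth at (207,243). In the wrist inset the cone tip is at about (198,240), with the empty stand hole visible.

Run:
```python
from h import *
w,s=pickle.load(open('w6.pkl','rb'));d=pickle.load(open('d6.pkl','rb'))
for z in(322,327):print('cone tip',plane(w,(198*1.28,240*1.28),z,s))
w5,s5=pickle.load(open('w5.pkl','rb'));print('w5 cone tip',plane(w5,np.array((393,472))/1.5625,124,s5),s5['tool_pos'])
print(proj(d['scene'],[610.9,-142.2,214]),'seen',217+(199-200)/4,199+(198-200)/4)
for z in(178,):print('mouth scene',plane(d['scene'],(217+7/4,199+43/4),z))
print('mouth wrist',plane(w,(198*1.28,143*1.28),178,s))
for y in(-142.2,-138):print(proj(d['scene'],[610.9,y,214]))
```

```text
cone tip [ 610.60220228 -145.49934457  322.        ]
cone tip [ 609.8950119  -141.37060498  327.        ]
w5 cone tip [ 425.9287981  -328.66572493  124.        ] [ 427.40976396 -328.08058437   69.94086975]
[216.38296865 199.40938348] seen 216.75 198.5
mouth scene [ 609.33069756 -135.20119958  178.        ]
mouth wrist [ 609.45688732 -136.14319291  178.        ]
[216.38296865 199.40938348]
[217.78988903 198.51061682]
```

>>> {"op": "servo_tool", "data": {
  "steps": [
    [[0,0.008,0,0,0,0,1],[0,0.008,-0.02,0,0,0,1],[0,0.008,-0.04,0,0,0,1],[0,0.008,-0.055,0,0,0,1],[0,0.008,-0.07,0,0,0,1],[0,0.008,-0.08,0,0,0,1],[0,0.008,-0.09,0,0,0,1],[0,0.008,-0.09,0,0,0,1]]
  ]
}}

```text
time: 9.55
tool_pos: [610.9, -138.0, 223.1]
ee_rot: [-1.987, 1.567, -1.823]
contact_force: [-0.7, 0.2, -4.4]
opening: 41.6
```

Run:
```python
from cell import bot
from h import *
S=bot.snapshot('scene');s=bot.observe();print(s['tool_pos'],s['contact_force'],s['wrist_torque'])
a=proj(S,[610,-139,190]).astype(int)
cv2.imwrite('pics/c7.png',cv2.resize(S['image'][a[1]-40:a[1]+40,a[0]-40:a[0]+40],(560,560),interpolation=2)[:,:,::-1])
```

```text
[ 611.04403153 -138.00809921  223.37907861] [-0.07590571  0.00385547 -3.17669516] [ 0.04557423  0.00353844 -0.03034629]
```

View pics/c7.png

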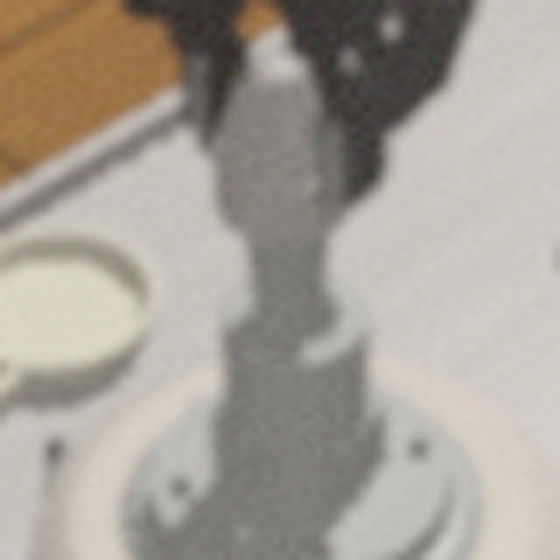

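The shank has entered the mouth (crop about (290,330)) without side forces.

>>> {"op": "servo_tool", "data": {
  "steps": [
    [[0,0,-0.01,0,0,0,1],[0,0,-0.02,0,0,0,1],[0,0,-0.03,0,0,0,1],[0,0,-0.04,0,0,0,1],[0,0,-0.05,0,0,0,1],[0,0,-0.06,0,0,0,1],[0,0,-0.066,0,0,0,1],[0,0,-0.066,0,0,0,1]]
  ]
}}

```text
time: 10.6
tool_pos: [611.2, -137.8, 190.2]
ee_rot: [-1.855, 1.567, -1.69]
contact_force: [1.6, 0.5, -3.4]
opening: 41.1
```

>>> {"op": "servo_tool", "data": {
  "steps": [
    [[0.001,0,-0.003,0,0,0,1],[0.001,0,-0.006,0,0,0,1],[0.001,0,-0.008,0,0,0,1],[0.001,0,-0.01,0,0,0,1],[0.001,0,-0.012,0,0,0,1],[0.001,0,-0.014,0,0,0,1],[0.001,0,-0.014,0,0,0,1],[0.001,0,-0.014,0,0,0,1]]
  ]
}}

```text
time: 11.6
tool_pos: [611.7, -137.6, 183.2]
ee_rot: [-1.842, 1.568, -1.677]
contact_force: [0.6, 5.2, -2.8]
opening: 41.6
```

>>> {"op": "servo_tool", "data": {
  "steps": [
    [[0,0.002,0,0,0,0.05,1],[0,0.002,-0.001,0,0,0.1,1],[0,0.002,-0.002,0,0,0.15,1],[0,0.002,-0.003,0,0,0.19,1],[0,0.002,-0.004,0,0,0.14,1],[0,0.002,-0.005,0,0,0.09,1],[0,0.002,-0.005,0,0,0.04,1],[0,0.002,-0.005,0,0,0,1]]
  ]
}}

```text
time: 12.6
tool_pos: [611.7, -137.1, 180.6]
ee_rot: [-1.822, 1.567, -1.661]
contact_force: [0.9, 1.3, -2.7]
opening: 41.1
```

>>> {"op": "servo_tool", "data": {
  "steps": [
    [[0,0,-0.001,0,0,0.05,1],[0,0,-0.002,0,0,0.1,1],[0,0,-0.003,0,0,0.15,1],[0,0,-0.004,0,0,0.19,1],[0,0,-0.005,0,0,0.14,1],[0,0,-0.005,0,0,0.09,1],[0,0,-0.005,0,0,0.04,1],[0,0,-0.005,0,0,0,1]]
  ]
}}

```text
time: 13.6
tool_pos: [611.7, -137.1, 178.3]
ee_rot: [-1.789, 1.567, -1.633]
contact_force: [1.1, 4.6, -0.7]
opening: 41.6
```

>>> {"op": "servo_tool", "data": {
  "steps": [
    [[0,0.001,-0.001,0,0,-0.05,1],[0,0.001,-0.001,0,0,-0.1,1],[0,0.001,-0.002,0,0,-0.15,1],[0,0.001,-0.002,0,0,-0.19,1],[0,0.001,-0.003,0,0,-0.14,1],[0,0.001,-0.003,0,0,-0.09,1],[0,0.001,-0.004,0,0,-0.04,1],[0,0.001,-0.004,0,0,0,1]]
  ]
}}

```text
time: 14.6
tool_pos: [611.7, -137.1, 177.0]
ee_rot: [-1.629, 1.567, -1.469]
contact_force: [-2.7, 3.2, 6.0]
opening: 42.0
```

>>> {"op": "servo_tool", "data": {
  "steps": [
    [[0,0,0,0,0,0.05,1],[0,0,-0.001,0,0,0.1,1],[0,0,-0.001,0,0,0.15,1],[0,0,-0.002,0,0,0.19,1],[0,0,-0.002,0,0,0.14,1],[0,0,-0.003,0,0,0.08,1],[0,0,-0.003,0,0,0.03,1],[0,0,-0.003,0,0,0,1]]
  ]
}}

```text
time: 15.6
tool_pos: [611.9, -137.1, 176.5]
ee_rot: [-1.527, 1.567, -1.371]
contact_force: [-4.8, 5.0, 11.2]
opening: 41.2
```

>>> {"op": "servo_tool", "data": {
  "steps": [
    [[0,0,-0.001,0,0,-0.05,1],[0,0,-0.001,0,0,-0.1,1],[0,0,-0.001,0,0,-0.15,1],[0,0,-0.001,0,0,-0.19,1],[0,0,-0.002,0,0,-0.14,1],[0,0,-0.002,0,0,-0.08,1],[0,0,-0.002,0,0,-0.03,1],[0,0,-0.002,0,0,0,1]]
  ]
}}

```text
time: 16.6
tool_pos: [611.8, -137.1, 176.4]
ee_rot: [-1.373, 1.567, -1.213]
contact_force: [-5.4, 6.3, 12.2]
opening: 41.6
```

>>> {"op": "servo_tool", "data": {
  "steps": [
    [[-0.001,0.001,-0.002,0,0,0.05,1],[-0.001,0.001,-0.002,0,0,0.1,1],[-0.001,0.001,-0.002,0,0,0.15,1],[-0.001,0.001,-0.002,0,0,0.2,1],[-0.001,0.001,-0.002,0,0,0.2,1],[-0.001,0.001,-0.002,0,0,0.2,1],[-0.001,0.001,-0.002,0,0,0.2,1],[-0.001,0.001,-0.002,0,0,0.2,1]]
  ]
}}

```text
time: 17.6
tool_pos: [611.2, -137.4, 176.4]
ee_rot: [-1.479, 1.566, -0.691]
contact_force: [-7.5, 2.3, 12.6]
opening: 40.9
```

Run:
```python
from cell import bot
from h import *
s=bot.observe();print(s['tool_pos'],s['contact_force'],s['wrist_torque'],s['joint_pos'].round(3));R=Ro.from_euler('xyz',s['ee_rot']).as_matrix();print(R.round(3))
w5,s5=pickle.load(open('w5.pkl','rb'))
w=bot.snapshot('wrist');pickle.dump((w,s),open('w8.pkl','wb'))
w6=pickle.load(open('w6.pkl','rb'))[0]['image']
cv2.imwrite('pics/c8.png',np.hstack([cv2.resize(x[150:384,150:370],(400,425),interpolation=2) for x in (w6,w['image'])])[:,:,::-1])
```

```text
[ 611.15398013 -137.44462238  176.35669456] [-7.53215797  2.26405813 12.59141049] [0.40678596 1.54782722 0.49171029] [-0.117  0.483  0.388  1.666 -0.204  1.029  1.125]
[[ 0.003 -0.709  0.705]
 [-0.003  0.705  0.709]
 [-1.    -0.004  0.   ]]
```

>>> {"op": "servo_tool", "data": {
  "steps": [
    [[-0.002,0,-0.002,0,0,-0.05,1],[-0.002,0,-0.002,0,0,-0.1,1],[-0.002,0,-0.002,0,0,-0.15,1],[-0.002,0,-0.002,0,0,-0.2,1],[-0.002,0,-0.002,0,0,-0.2,1],[-0.002,0,-0.002,0,0,-0.2,1],[-0.002,0,-0.002,0,0,-0.2,1],[-0.002,0,-0.002,0,0,-0.2,1]]
  ]
}}

```text
time: 18.65
tool_pos: [611.6, -137.1, 176.5]
ee_rot: [-0.91, 1.565, -0.75]
contact_force: [4.9, 6.7, 7.5]
opening: 41.5
```

>>> {"op": "servo_tool", "data": {
  "steps": [
    [[0,0,0,0,0,0,0.25],[0,0,0,0,0,0,0.25],[0,0,0,0,0,0,0.25],[0,0,0.01,0,0,0,0.25],[0,0,0.05,0,0,0,0.25],[0,0,0.12,0,0,0,0.25],[-0.01,0.05,0.2,0,0,0,0.25],[-0.02,0.15,0.26,0,0,0,0.25]]
  ]
}}

```text
time: 19.65
tool_pos: [601.5, -63.5, 309.9]
ee_rot: [-0.777, 1.562, -0.621]
contact_force: [1.3, 0.6, 0.0]
opening: 63.8
```

Run:
```python
from cell import bot
from h import *
S=bot.snapshot('scene');T=bot.snapshot('top');s=bot.observe();print(s['tool_pos'],s['contact_force'],s['joint_pos'].round(2))
pickle.dump((S,T),open('d9.pkl','wb'))
a=proj(S,[611,-138,195]).astype(int)
print(a,'mouth',proj(S,[611,-138,178]),'cone top home',proj(S,[611,-138,234]),'if 3mm short',proj(S,[611,-138,237]),'spindle right/left edge top')
cv2.imwrite('pics/c9.png',cv2.resize(S['image'][a[1]-35:a[1]+35,a[0]-35:a[0]+35],(560,560),interpolation=2)[:,:,::-1])
```

```text
[602.84618001 -57.01500401 311.15442905] [ 0.22775491  0.07652266 -0.13690783] [-0.38  0.34  0.55  1.57 -0.18  1.27  0.37]
[218 205] mouth [218.34894    210.70341004] cone top home [217.51804912 191.53801983] if 3mm short [217.47192883 190.47420567] spindle right/left edge top
```

View pics/c9.png

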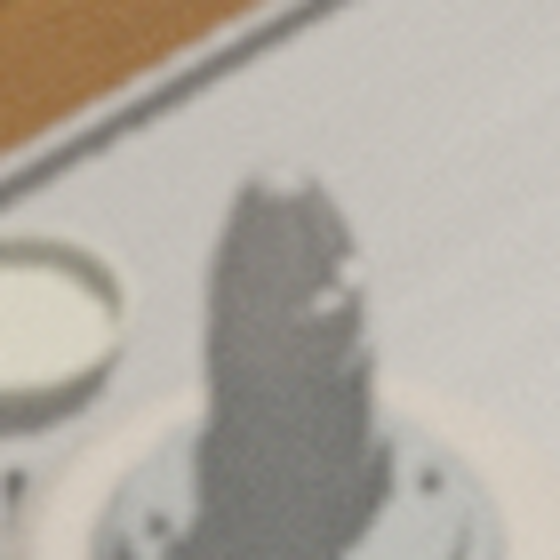

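The reamer stands on the spindle with its cone top at crop (283,180), near pixel (218.4,192.5), against a home prediction of row 191.5. A finer gap check needs it out of the shadow, so I'll do that while I fetch the key.

>>> {"op": "servo_tool", "data": {
  "steps": [
    [[-0.03,0.09,0,0,0,0.0135,0.2],[-0.07,0.2,0,0,0,0.0135,0.2],[-0.11,0.31,-0.02,0,0,0.0135,0.2],[-0.15,0.42,-0.08,0,0,0.0135,0.2],[-0.19,0.52,-0.16,0,0,0.0135,0.2],[-0.215,0.6,-0.25,0,0,0.0135,0.2],[-0.225,0.626,-0.35,0,0,0.0135,0.2],[-0.225,0.626,-0.45,0,0,0.0135,0.2]]
  ]
}}

```text
time: 20.75
tool_pos: [490.0, 257.8, 85.6]
ee_rot: [-0.238, 1.56, -0.028]
contact_force: [0.6, 0.8, -0.1]
opening: 68.2
```

```bash
python3 snap.py w10
python3 - <<'E'
from cell import bot
from h import *
S=bot.snapshot('scene');pickle.dump(S,open('d10.pkl','wb'))
w,s=pickle.load(open('w10.pkl','rb'))
hsv=cv2.cvtColor(w['image'],cv2.COLOR_RGB2HSV);m=cv2.inRange(hsv,(2,110,60),(13,255,200))
n,l,st,c=cv2.connectedComponentsWithStats(m)
for i in np.argsort(-st[1:,4])[:4]+1:
  r=cv2.minAreaRect(np.argwhere(l==i)[:,::-1].astype(np.float32));print(st[i],r,[np.round(plane(w,p,33,s),1) for p in [r[0],*cv2.boxPoints(r)]])
# silhouette profiles: cone column near 218
g=cv2.cvtColor(S['image'],cv2.COLOR_RGB2GRAY);print(g[183:222,200:238:1][:, ::2])
E
```

```text
[490.03381811 257.78211463  85.59892307] [-0.81  0.47  0.33  1.92 -0.21  0.77 -0.15] [ 0.61815204  0.79470226 -0.09453132] 20.75
[[ 0.011 -0.209  0.978]
 [-0.     0.978  0.209]
 [-1.    -0.003  0.011]]
[ 238  147   31  107 2952] ((253.0, 200.0), (106.0, 30.0), 90.0) [array([488.8, 262.2,  33. ]), array([470.1, 298.7,  33. ]), array([490.7, 303.1,  33. ]), array([509.8, 220.9,  33. ]), array([486.5, 216.1,  33. ])]
[40 82  9  7 19] ((44.1099967956543, 84.7300033569336), (7.49533224105835, 5.656854629516602), 8.130102157592773) [array([338.3, 312.5,  33. ]), array([335.6, 310.5,  33. ]), array([336.2, 314.1,  33. ]), array([340.9, 314.5,  33. ]), array([340.4, 310.8,  33. ])]
[ 0 23  8  9 18] ((4.982354164123535, 25.729412078857422), (10.629592895507812, 4.013213634490967), 49.39870071411133) [array([315. , 342.6,  33. ]), array([312.1, 343.5,  33. ]), array([314. , 345.3,  33. ]), array([317.9, 341.7,  33. ]), array([316. , 339.8,  33. ])]
[33 89 11  6 17] ((37.82307815551758, 91.08460998535156), (4.589285373687744, 10.294883728027344), 82.87498474121094) [array([334.2, 307.6,  33. ])
[... 2581 characters left out ...]
 131 132 130 130 130 124 138 158 130 126 123
  130]
 [190 193 194 189 151 124 124 132 133 128 129 128 125 140 149 129 126 124
  129]
 [177 180 175 170 134 118 129 130 131 127 127 128 125 144 135 133 131 127
  128]
 [146 141 143 143 123 116 124 130 130 129 127 125 126 134 129 155 155 138
  125]
 [125 123 127 144 140 121 124 123 131 128 123 123 127 124 131 181 187 170
  151]
 [121 133 152 176 164 125 124 122 125 132 124 119 123 112 134 188 202 197
  182]
 [133 161 183 197 181 122 121 121 124 129 125 120 119 117 127 191 205 205
  201]
 [156 190 199 206 180 125 120 124 121 122 126 123 120 120 129 186 204 206
  207]
 [186 202 206 203 174 125 119 120 123 123 123 127 126 120 124 180 197 203
  207]]
```

>>> {"op": "servo_tool", "data": {
  "steps": [
    [[0,0,-0.04,0,0.003,0,0.3],[0,0,-0.08,0,0.003,0,0.4],[0,0,-0.11,0,0.003,0,0.4],[0,0,-0.13,0,0.003,0,0.4],[0,0,-0.145,0,0.003,0,0.4],[0,0,-0.155,0,0.003,0,0.4],[0,0,-0.16,0,0.003,0,0.4],[0,0,-0.16,0,0.003,0,0.4]]
  ]
}}

```text
time: 21.85
tool_pos: [488.4, 254.9, 3.1]
ee_rot: [-2.49, 1.564, -2.281]
contact_force: [-0.1, 0.5, 0.6]
opening: 51.2
```

>>> {"op": "servo_tool", "data": {
  "steps": [
    [[0,0,-0.006,0,0,0,0.4],[0,0,-0.011,0,0,0,0.5],[0,0,-0.011,0,0,0,0.6],[0,0,-0.011,0,0,0,0.7],[0,0,-0.011,0,0,0,1],[0,0,-0.011,0,0,0,1],[0,0,-0.011,0,0,0,1],[0,0,-0.011,0,0,0,1]]
  ]
}}

```text
time: 22.85
tool_pos: [488.7, 255.0, -2.1]
ee_rot: [-2.453, 1.565, -2.245]
contact_force: [0.2, -0.3, 5.0]
opening: 22.9
```

>>> {"op": "servo_tool", "data": {
  "steps": [
    [[0,0,0.03,0,0,0,1],[0,0,0.1,0,0,0.002,1],[0,0,0.19,0,0,0.004,1],[0.02,-0.05,0.215,0,0,0.004,1],[0.06,-0.14,0.215,0,0,0.004,1],[0.1,-0.23,0.215,0,0,0.004,1],[0.13,-0.3,0.215,0,0,0.004,1],[0.142,-0.325,0.215,0,0,0.004,1]]
  ]
}}

```text
time: 23.85
tool_pos: [560.2, 89.9, 106.2]
ee_rot: [-2.352, 1.564, -2.134]
contact_force: [0.1, 0.7, -1.2]
opening: 22.7
```

```bash
python3 snap.py w11
python3 - <<'E'
from cell import bot
from h import *
s=bot.observe();print(s['contact_force'],s['wrist_torque'],s['opening'])
S=bot.snapshot('scene');T=bot.snapshot('top');w,sw=pickle.load(open('w11.pkl','rb'));pickle.dump((S,T),open('d11.pkl','wb'))
R=Ro.from_euler('xyz',sw['ee_rot']).as_matrix()
tip=sw['tool_pos']-R[:,1]*172+[0,0,6];print('tip pred',tip,'scene',proj(S,tip),'top',proj(T,tip),'wrist',proj(w,tip,sw))
def c(d,p,r,q=400):
  p=np.round(p).astype(int);return cv2.resize(d['image'][p[1]-r:p[1]+r,p[0]-r:p[0]+r],(q,q),interpolation=2)
a=proj(S,[600,-90,140]);b=proj(T,[600,-90,140]);print(np.round(a),np.round(b))
W=np.zeros((600,400,3),np.uint8);W[:300]=cv2.resize(w['image'],(400,300));W[300:]=c(T,b,38,400)[50:350]
cv2.imwrite('pics/c11.png',np.hstack([np.vstack([c(S,a,40),np.zeros((200,400,3),np.uint8)]),W])[:,:,::-1])
E
```

```text
[560.20493219  89.89716434 106.1844685 ] [-0.51  0.48  0.38  1.86 -0.22  0.85  0.19] [ 0.08313893  0.73852989 -1.1997343 ] 23.85
[[-0.003 -0.216  0.976]
 [-0.005  0.976  0.216]
 [-1.    -0.005 -0.005]]
[-0.7338479  -2.80710752 -0.69251427] [-0.06708508  0.01180122  0.00167415] 22.73514720929285
tip pred [597.38451796 -78.03457345 112.96539377] scene [233.53587923 216.02363092] top [282.23611524 170.32435201] wrist [254.03444966 451.41570429]
[231. 211.] [287. 167.]
```

View pics/c11.png

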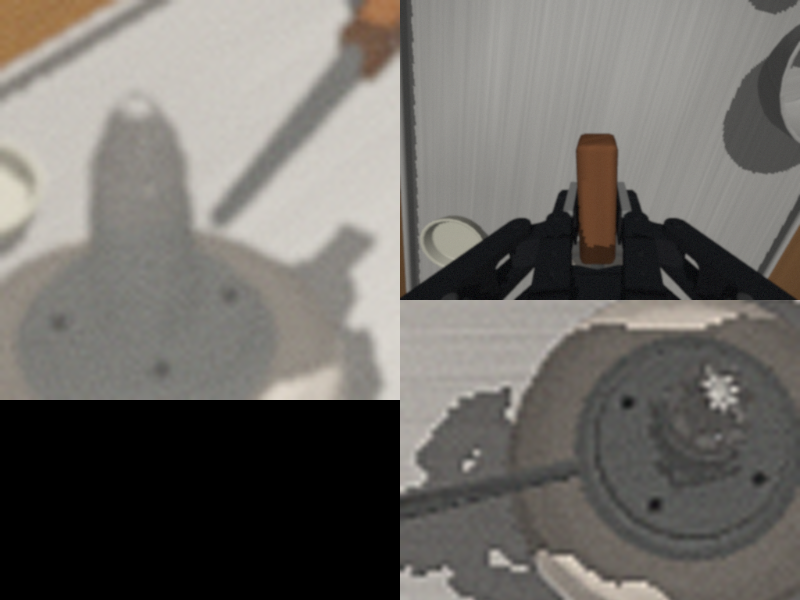

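The top crop shows the blade tip at (575,467) and cap screws at (627,402), (655,505) and (760,479). The blade runs parallel to the slot's screw line (13.8° against 13.9°). The scene crop shows the reamer standing and the tip at (218,218), 1 px from prediction.

Run:
```python
from h import *
S,T=pickle.load(open('d11.pkl','rb'))
k=5.263;px=lambda a:(249+(a[0]-400)/k,129+(a[1]-300+50)/k)
p=[plane(T,px(a),107.5) for a in((627,402),(655,505),(760,479))];ax=(p[0]+p[2])/2
tip=plane(T,px((575,467)),113);u=np.array([.216,-.976]);n=np.array([.976,.216])
print(np.round(p,1),ax,tip,'along,lateral to axis',(ax-tip)[:2]@u,(ax-tip)[:2]@n)
print('yaw',np.arctan2(*(p[0]-p[1])[:2][::-1]))
for a in([611,-137.8],[610.4,-138.8]):print((np.array(a)-[597.4,-78.0])@u,(np.array(a)-[597.4,-78.0])@n)
```

```text
[[ 632.8 -107.1  107.5]
 [ 577.3 -119.7  107.5]
 [ 589.7 -175.4  107.5]] [ 611.25508511 -141.23266113  107.5       ] [597.63799214 -78.08245554 113.        ] along,lateral to axis 64.57589273677237 -0.35016166583477015
yaw 0.22260373492856927
61.30240000000001 0.35680000000001905
62.14880000000001 -0.44480000000000347
```

>>> {"op": "servo_tool", "data": {
  "steps": [
    [[0.003,-0.013,-0.002,0,0,0,1],[0.007,-0.033,-0.002,0,0,0,1],[0.012,-0.054,-0.002,0,0,0,1],[0.016,-0.074,-0.002,0,0,0,1],[0.021,-0.095,-0.002,0,0,0,1],[0.026,-0.116,-0.002,0,0,0,1],[0.03,-0.137,-0.002,0,0,0,1],[0.033,-0.15,-0.002,0,0,0,1]]
  ]
}}

```text
time: 25.0
tool_pos: [576.1, 16.9, 104.7]
ee_rot: [-2.491, 1.565, -2.271]
contact_force: [-1.0, 0.4, -1.6]
opening: 23.0
```

>>> {"op": "servo_tool", "data": {
  "steps": [
    [[0.001,-0.005,0,0,0,0,1],[0.002,-0.01,0,0,0,0,1],[0.003,-0.015,0,0,0,0,1],[0.0045,-0.02,0,0,0,0,1],[0.0055,-0.025,0,0,0,0,1],[0.0065,-0.03,0,0,0,0,1],[0.0075,-0.034,0,0,0,0,1],[0.0085,-0.038,0,0,0,0,1]]
  ]
}}

```text
time: 26.0
tool_pos: [580.3, -2.2, 104.6]
ee_rot: [-2.519, 1.565, -2.299]
contact_force: [-0.6, 0.8, -2.9]
opening: 22.9
```

>>> {"op": "servo_tool", "data": {
  "steps": [
    [[0.0005,-0.002,0,0,0,0,1],[0.001,-0.004,0,0,0,0,1],[0.0015,-0.006,0,0,0,0,1],[0.002,-0.008,0,0,0,0,1],[0.0025,-0.01,0,0,0,0,1],[0.0025,-0.011,0,0,0,0,1],[0.0025,-0.012,0,0,0,0,1],[0.0025,-0.012,0,0,0,0,1]]
  ]
}}

```text
time: 27.0
tool_pos: [581.4, -6.7, 104.5]
ee_rot: [-2.768, 1.565, -2.547]
contact_force: [-1.0, 9.1, -3.5]
opening: 22.9
```

The wedge has taken up with the tip about 33–37 mm past the axis, as expected for a home reamer. Driving steadily.

>>> {"op": "servo_tool", "data": {
  "steps": [
    [[0.001,-0.005,0,0,0,0,1],[0.002,-0.009,-0.0005,0,0,0,1],[0.003,-0.013,-0.001,0,0,0,1],[0.004,-0.017,-0.001,0,0,0,1],[0.0045,-0.02,-0.001,0,0,0,1],[0.005,-0.023,-0.001,0,0,0,1],[0.006,-0.026,-0.001,0,0,0,1],[0.0065,-0.029,-0.001,0,0,0,1]]
  ]
}}

```text
time: 28.0
tool_pos: [584.5, -18.0, 104.0]
ee_rot: [2.925, 1.565, -3.134]
contact_force: [-4.1, 17.4, 0.9]
opening: 22.9
```

>>> {"op": "servo_tool", "data": {
  "steps": [
    [[0.0015,-0.008,0,0,0,0,1],[0.0025,-0.012,0,0,0,0,1],[0.0035,-0.016,0,0,0,0,1],[0.0045,-0.02,0,0,0,0,1],[0.0055,-0.024,0,0,0,0,1],[0.006,-0.028,0,0,0,0,1],[0.007,-0.032,0,0,0,0,1],[0.008,-0.036,0,0,0,0,1]]
  ]
}}

```text
time: 29.0
tool_pos: [588.6, -35.5, 104.1]
ee_rot: [2.823, 1.565, 3.048]
contact_force: [-1.3, 5.0, -0.1]
opening: 22.9
```

>>> {"op": "servo_tool", "data": {
  "steps": [
    [[0.0015,-0.008,0,0,0,0,1],[0.0025,-0.012,0,0,0,0,1],[0.0035,-0.016,0,0,0,0,1],[0.0045,-0.02,0,0,0,0,1],[0.0055,-0.024,0,0,0,0,1],[0.006,-0.028,0,0,0,0,1],[0.007,-0.032,0,0,0,0,1],[0.008,-0.036,0,0,0,0,1]]
  ]
}}

```text
time: 30.0
tool_pos: [592.7, -53.6, 104.2]
ee_rot: [2.822, 1.566, 3.047]
contact_force: [-1.8, 2.2, -0.6]
opening: 23.0
```

>>> {"op": "servo_tool", "data": {
  "steps": [
    [[0.0005,-0.003,0,0,0,0,1],[0.001,-0.006,0,0,0,0,1],[0.002,-0.009,0,0,0,0,1],[0.0025,-0.012,0,0,0,0,1],[0.003,-0.015,0,0,0,0,1],[0.004,-0.018,0,0,0,0,1],[0.004,-0.018,0,0,0,0,1],[0.004,-0.018,0,0,0,0,1]]
  ]
}}

```text
time: 31.0
tool_pos: [594.7, -63.0, 104.2]
ee_rot: [2.899, 1.566, 3.124]
contact_force: [0.5, -0.5, -1.6]
opening: 22.8
```

Run:
```python
from cell import bot
from h import *
s=bot.observe();S=bot.snapshot('scene');T=bot.snapshot('top');pickle.dump((S,T,s),open('d12.pkl','wb'));print(s['tool_pos'],s['contact_force'],s['opening'])
S0=pickle.load(open('d11.pkl','rb'))[0]
g0,g1=[cv2.cvtColor(x['image'],cv2.COLOR_RGB2GRAY) for x in(S0,S)]
for n,g in(('before',g0),('now',g1)):print(n);print(g[183:200,210:228])
t=g0[188:204,209:229];m=cv2.matchTemplate(g1[175:210,200:240],t,cv2.TM_CCOEFF_NORMED);_,v,_,p=cv2.minMaxLoc(m);print('cone shift',v,p[0]+200-209,p[1]+175-188, m[:,p[0]].round(3))
R=Ro.from_euler('xyz',s['ee_rot']).as_matrix();tip=s['tool_pos']-R[:,1]*172;print('tip',tip)
for n,a in(('A',[611,-137.8]),('B',[611.2,-141.2])):print(n,(tip[:2]-a)@[.216,-.976],(tip[:2]-a)@[.976,.216])
print('8mm lift px',proj(S,[611,-138,234])-proj(S,[611,-138,242]))
```

```text
[594.69968152 -62.97629618 104.16672513] [ 0.46623034 -0.52011366 -1.59893933] 22.771170180255677
before
[[198 197 196 198 199 198 195 199 196 198 197 198 198 199 196 197 199 197]
 [195 199 198 197 197 198 198 195 197 198 198 197 199 199 196 198 196 198]
 [197 197 198 196 198 196 198 196 200 198 199 198 197 198 196 199 199 198]
 [196 196 197 194 196 197 195 195 199 198 197 197 197 194 194 198 196 197]
 [199 193 196 196 199 198 198 198 197 199 197 197 197 198 197 197 197 195]
 [197 195 198 197 195 197 194 192 191 194 195 196 195 196 197 197 198 197]
 [198 196 197 196 196 192 188 181 180 185 191 190 197 195 199 198 197 196]
 [196 197 198 193 190 188 184 177 178 181 181 185 190 196 197 197 198 197]
 [198 196 197 190 182 183 185 192 191 191 180 176 185 191 198 201 199 199]
 [196 193 188 178 170 176 181 193 197 197 184 167 168 185 196 195 197 197]
 [197 194 179 161 150 158 171 179 185 181 175 163 156 171 188 199 198 196]
 [195 190 167 144 139 146 156 161 167 163 154 147 145 154 174 189 196 197]
 [193 180 155 137 131 137 141 142 143 145 139 141 140 141 158 176 192 197]
 [189 174 150 132 13
[... 1198 characters left out ...]
 126 136 133 133 135 137 137 135 134 133 132 131 126 111  83]
 [173 147 132 133 136 133 133 131 132 136 136 131 133 131 128 127 117  95]
 [160 137 129 130 133 136 132 136 135 136 135 128 134 132 131 133 124 105]
 [146 132 130 134 132 136 133 134 134 136 133 129 132 133 127 132 126 117]
 [140 128 127 132 136 133 135 139 134 132 133 133 132 137 131 128 128 123]]
cone shift 0.294715940952301 -3 5 [-0.441 -0.445 -0.433 -0.398 -0.342 -0.278 -0.211 -0.145 -0.078 -0.013
  0.053  0.114  0.164  0.198  0.231  0.259  0.282  0.295  0.295  0.284]
tip [ 633.03366156 -230.64997074  103.95498613]
A 95.38084233905298 1.449260007800312
B 92.01924233905298 1.9884600078002612
8mm lift px [0.1233652  2.84555083]
```

The reamer is raised about 6–7 mm by its silhouette shift, force is near zero, and the tip is 92–95 mm past the axis. Releasing.

>>> {"op": "servo_tool", "data": {
  "steps": [
    [[0,0,0,0,0,0,0.6],[0,0,0,0,0,0,0.45],[0,0,0,0,0,0,0.4],[0,0,0,0,0,0,0.4],[0,0,0.005,0,0,0,0.4],[0,0,0.02,0,0,0,0.4],[0,0,0.05,0,0,0,0.4],[0,0,0.1,0,0,0,0.4]]
  ]
}}

```text
time: 32.1
tool_pos: [594.5, -63.0, 155.2]
ee_rot: [2.914, 1.565, 3.138]
contact_force: [-0.1, 0.1, 0.2]
opening: 51.3
```

>>> {"op": "servo_tool", "data": {
  "steps": [
    [[0,0,0.05,0,0,0,0.4],[0,0,0.12,0,0,0,0.4],[-0.02,0.05,0.2,0,0,0,0.4],[-0.06,0.13,0.26,0,0,0,0.4],[-0.12,0.22,0.28,0,0,0,0.4],[-0.18,0.32,0.28,0,0,0,0.4],[-0.22,0.42,0.28,0,0,0,0.4],[-0.24,0.48,0.28,0,0,0,0.4]]
  ]
}}

```text
time: 33.1
tool_pos: [473.3, 179.3, 296.6]
ee_rot: [2.654, 1.566, 2.881]
contact_force: [0.6, -0.3, -0.5]
opening: 51.2
```

Run:
```python
from cell import bot
from h import *
s=bot.observe();S=bot.snapshot('scene');T=bot.snapshot('top');pickle.dump((S,T,s),open('d13.pkl','wb'));print(s['tool_pos'],s['contact_force'],s['opening'])
d0=pickle.load(open('d0.pkl','rb'))
g0=cv2.cvtColor(pickle.load(open('d11.pkl','rb'))[0]['image'],cv2.COLOR_RGB2GRAY);g1=cv2.cvtColor(S['image'],cv2.COLOR_RGB2GRAY)
t=g0[187:202,208:230].copy();m=cv2.matchTemplate(g1[172:212,200:240],t,cv2.TM_CCOEFF_NORMED);_,v,_,p=cv2.minMaxLoc(m);y=m[:,p[0]];i=p[1]
print('cone shift',v,p[0]+200-208,i+172-187,'sub',0.5*(y[i-1]-y[i+1])/(y[i-1]-2*y[i]+y[i+1]))
h=cv2.cvtColor(T['image'],cv2.COLOR_RGB2HSV);mm=cv2.inRange(h,(2,90,40),(15,230,200));mm[:100]=0;mm[230:]=0;mm[:,95:150]*=1
n,l,st,c=cv2.connectedComponentsWithStats(mm)
for i in np.argsort(-st[1:,4])[:4]+1:print(st[i],c[i],plane(T,c[i],134).round(1))
# bystanders: compare crops in top
for n,X in dict(basin=(640,220,40),sugar=(590,400,80),spray=(690,-320,100),spoon=(430,-70,10)).items():
  p=proj(T,X).astype(int);a,b=[cv2.cvtColor(x['image'],cv2.COLOR_RGB2GRAY)[max(0,p[1]-30):p[1]+30,p[0]-30:p[0]+30].astype(float) for x in(d0['top'],T)];print(n,p,abs(a-b).mean().round(1),cv2.phaseCorrelate(a,b))
```

```text
[473.27264617 179.2613293  296.5818866 ] [ 0.56579734 -0.26415547 -0.48911427] 51.16359001854584
cone shift 0.9878473281860352 0 -3 sub 0.23501162
[    0   100   316   130 12710] [ 53.41833202 160.38127459] [637.4 547.1 134. ]
[  413   100    99   130 12042] [464.62813486 163.21599402] [ 600.3 -571.   134. ]
[262 163  32  16 276] [277.41666667 170.44202899] [593.6 -63.6 134. ]
[353 214  35  16 217] [371.48387097 223.28110599] [ 444.4 -308.8  134. ]
basin [178 163] 41.2 ((-0.044369217175869835, -0.1332030540642748), 0.5613333832019802)
sugar [112 179] 50.2 ((0.13974213149222336, 0.02032929249533666), 0.2816825717820026)
spray [366 136] 15.2 ((0.002633480549331324, 0.06229150432341157), 0.9162584412314877)
spoon [279 233] 21.2 ((-0.10071154042891095, 0.16230477843204483), 0.5024694514747934)
```

```bash
python3 -c "
from cell import bot;print(bot.finish_job())"
```

```text
the job is handed in; nothing more can be done
None
```

I pressed the reamer home in the spindle with twists and let it go. I then drove it loose with the drift key, left both standing, and handed the job in at about 33 s of the 70 s allowed.

**Seating:** The push peaked at about 16 N in the readings, under the roughly 21 N that trips the switch; forces are only reported at the end of each move. It stopped at TCP z 176.4 against 176.5 expected for home.

**Freeing:** The wedge took up 33–37 mm past the axis. The force rose to about 18 N, then fell to nothing. The tip stands 92–95 mm past the axis. After I let go, the scene image shows the cone about 7.8 mm higher than before (7.5 mm expected), and the key's handle is still where I released it.

**Other things on the tray:** The basin, sugar dispenser, spray bottle and spoon rest show shifts under 0.2 pixel in the top view. For all but the spray bottle the match was weak because the arm's shadow had moved.

**What failed or disagreed:**
- My first grasp closed on the cone above the skirt and pressed down with about 12 N. I redid it lower on the skirt.
- I could not see the gap under the skirt directly, because the spindle was in shadow. That it was home rests on the height, force and wedge take-up readings.
- The load on the taper began about 3 mm lower than predicted, and the key took up slightly later than the nominal 30 mm.

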